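# Fit the test gauge to the quick air coupler

## Task

Fit the pressure gauge to the compressed-air outlet: push the coupler's sprung sleeve back (down, away from its mouth) until it clicks and stays back, take the gauge from the wooden stand, and press its plug straight into the coupler until it seats and the sleeve springs forward again and locks it. Feel your way in and press gently, never more than about 4 kg worth of push; leave the gauge upright and locked, let go, and do not disturb the blow nozzle in the stand or the other things on the bench.

Things in the scene. Friction and masses are not known exactly. Their poses are not given: they have to be found in the camera images.
- outlet: Fixed aluminium air-outlet block, 100 x 100 x 60 mm high, origin at the centre of its underside, brass inlet stub on its +x side. A round quick coupler stands on top, mouth up. It is rigidly clamped in an oversize hole and is NOT measured: its vertical axis lies up to 5 mm off the block's centre in x and in y, its mouth 111 to 117 mm above the bench (nominal 114): find it by feel or sight.
- outlet_mid (a point): Centre of the block's top. The coupler on it: brass core 23 mm outside, bore 15 mm with a small rim chamfer, free for 19.5 mm, then the sprung valve pin. Round it a steel sleeve, 34 mm wide, top 1 mm below the mouth, with a foot flange 50 mm across, upper face 25 mm and underside 30 mm below the mouth (sleeve forward), 13 mm above a 33 mm brass nut.
- sleeve (a joint): How far the sleeve is pushed back (straight down), m: 0 forward (spring 5 N), end stop 0.011 (8 N, some 5 N more at the catch). Pushed to the stop it clicks and stays at about 0.009. Forward, three jaws 13.5 to 16.5 mm below the mouth block the bore; back, they are clear. A plug pressing the valve to about 0.0085 frees the catch: the sleeve springs to 0, the jaws entering the plug's groove.
- valve (a joint): How far the valve pin inside the coupler is pressed down, m: 0 closed (its top 19.5 mm below the mouth), 0.0105 when the gauge's collar rests on the mouth. Its spring pushes back with 2 to 5 N, plus some 10 N near the catch's release. It lifts a locked plug until the jaws hold it, at about 0.008.
- gauge: Pressure gauge, 0.17 to 0.34 kg, upright in one of the stand's holes. Origin: tip of its plug, z up. Above the tip: plug 14 mm across, nose chamfer 1 mm, groove 7.6 mm across at 11 to 19 mm; collar 23 mm across at 30 to 40 mm; thin neck; dark case, a disc 52 mm across, 28 mm thick, centre at 72 mm, its axis along the gauge's x (dial on the +x face). Grip its two flat faces from above.
- stand: Fixed wooden stand 70 (x) x 170 (y) x 45 mm high, origin at the centre of its underside; two holes 15.5 mm wide and 38 mm deep at y = -42 and +42 mm, one with the gauge, one with the blow nozzle, each resting on its collar.
- nozzle: Blow nozzle, loose: the same plug and collar as the gauge but with a slim pointed aluminium barrel (18 mm across, top 100 mm above its tip); origin at the plug tip, z up. Leave it in the stand.
- oil: Plastic oil bottle, 52 mm across, 130 mm tall, origin under its base. Leave it alone.
- spanner: Steel spanner 160 mm long lying on the bench along its own x, origin near its middle. Leave it alone.
- vee: Steel block 60 x 50 x 40 mm high, origin under its base. Leave it alone.
There are look-alikes about, which are no part of the job. Several things have the shape of the outlet; the one meant has the colours described above.

How it is judged (in metres and radians):
On the way, in this order (a step that is already met when the one before it is completed fails the run):
1. the sleeve is pushed back until the catch holds it (no finger on it, gauge still out) (value of joint sleeve above 0.0075 m and contact force between the fingers and coupler below 0.5 N and value of joint valve below 0.002 m), for 0.2 s.
2. the gauge's plug presses the valve open (value of joint valve above 0.0065 m and horizontal distance between gauge and outlet below 0.012 m), for 0.1 s.
At the end, for the whole second after the job is handed in: The gauge stands upright (within 0.1 rad) and still in the coupler, its plug holding the valve at least 6 mm open, the plug tip within 12 mm of the block's centre seen from above, and the sleeve is fully forward (within 2 mm), so that it is locked (value of joint sleeve below 0.002 m and value of joint valve above 0.006 m and angle between gauge's own z axis and vertical below 0.1 rad and horizontal distance between gauge and outlet below 0.012 m and linear speed of gauge below 0.02 m/s); the robot touches nothing.
It fails at once if the gauge is pressed against the outlet with more than 45 N (contact force between gauge and outlet above 45 N or contact force between gauge and coupler above 45 N).
It fails at once if the nozzle is taken out or knocked (distance of nozzle from where it was at the start of the episode above 0.015 m or angle between nozzle's own z axis and vertical above 0.3 rad).
It fails at once if a bystander is disturbed (distance of any of oil, spanner, vee from where it was at the start of the episode above 0.03 m).
It also fails if it takes over 72 s, if anything falls off the work surface, if the arm or the gripper's body presses on something with over 40 N, if the wrist force passes 120 N, or if a joint passes its speed limit or range.

## Robot

A 7-joint arm with a two-finger parallel gripper is mounted at the origin on the work surface. World frame = base frame: x ahead of the robot, y to its left, z up, the work surface at z = 0. Lengths are in mm, angles in rad, forces in N, time in s.
With the tool pointing down it reaches from about 425 to 875 mm from the base axis. Payload 9.9 kg.
Tool frame: the origin (TCP) lies on the centre line of the jaws, within the pads' length; the fingertips stand 8 mm ahead of it and the grasp point (between the pads) lies 11 mm behind it; x points along the fingers, z is the direction in which the jaws open and shut, and the axes are right-handed (so a half turn about x gives the same grasp; the last joint's range is limited). The gripper opens to 85 mm and grips with 20 to 120 N. Pads are 22 mm wide; open, the fingers measure 114 mm over their backs; the gripper's body (76 mm by 85 mm) begins 54 mm behind the grasp point. The pads swing forward as they close: fully open they stand 13 mm farther back than shut.
Start: joints at [-1.349, 0.576, 0.025, 1.437, -0.015, 1.129, -0.057], TCP at [203.206, 643.69, 239.289] pointing down, gripper open.
Joint ranges: [-2.76, 2.76], [-0.34, 2.15], [-1.52, 1.57], [0.19, 2.46], [-1.09, 4.23], [0.17, 1.99], [-2.82, 2.82]. Speed limits (rad/s): [2.22, 2.22, 3.01, 3.01, 3.14, 3.14, 3.14].

## Interface

Orientations are given as a unit quaternion [x, y, z, w].
In Python, from plant import ctrl gives the robot as it stands.
- The arm moves only by the tool carry_out, never from a script. Its argument "series" is a list of rows, each a list of 7 numbers: the closure, from 0 (fully open) to 1 (shut), then the shift along the world's x, y, z in mm, then the turn, a rotation vector about the world's x, y, z in degrees. In form: [[fingers, dx, dy, dz, rx, ry, rz], ...]. A call has 1 to 10 rows; each row shifts and turns the commanded pose from where the row before left it; what a row does not reach is not made up. A row lasts 1/8 s, in which the tool goes at most 62.5 mm and 10.7 degrees, less where a joint would pass 70% of its speed; a pose out of reach is approached as far as the arm can. A call is refused whole if a number of a shift passes 62.5 or a number of a turn 10.7, either way. A call with a gripper value outside its range is refused whole. The fingers move at their own pace and stop on an object; the grip force is fixed at half the most. Time passes only in rows, so rows that do not move let the fingers close. It gives the time, the measured TCP pose, the force and the opening at its end, in the units of the state.
- ctrl.sense(): the state, without advancing time (a new reading comes with each control period).
- ctrl.capture(name): name is "scene" or "top"; returns a dict with "image" (384x512x3 uint8, red, green, blue), "depth" (384x512 float32, mm along the optical axis (not along the pixel's ray), 0 where there is no reading), "fx", "fy", "cx", "cy" (pixels), "R" (3x3) and "t" (3): a world point X has camera coordinates R X + t. Camera axes: x right, y down, z forward; pixel columns grow to the right and rows downward; lengths in mm; the calibration is good to about 2 mm. A picture is of the moment at which its call begins.
- ctrl.sign_off(): hands the job in, once; it reports no verdict.
The state is a dict: "time_s": time; "q": joint angles; "dq": joint speeds; "joint_torque": joint torques, N m; "ee_pos": TCP position; "orientation": TCP orientation; "wrist_force": force on the tool from outside, world axes, zero at the start; "torque": the same for the moment, N m; "gripper_width": finger opening in mm.
Only numpy, scipy, OpenCV 4.12 (cv2) and the standard library are available. Lean on these libraries where they do the work, as an engineer would, in place of code of your own. Each camera call takes 0.05 s, during which the arm holds its last target. There are 200 camera calls.

## Working session

There is one attempt and no reset: what is moved stays moved. The work goes in short steps, Python scripts to look and compute and a tool call to move; the robot and the scene stay as the last step left them, time stands still between calls to the robot, and variables do not carry over. Pictures are saved under pics/ and viewed, about 8 in all and at most 12, crops included, and the job is handed in when it is done.

Besides the shell and the picture viewer there is one more tool, called after "Request:" in YAML: its name, and indented under it one key for each argument. carry_out: Moves the arm, as the interface text tells. Its arguments: {"type":"object","properties":{"series":{"type":"array","items":{"type":"array","items":{"type":"number"}}}},"required":["series"]}

```bash
mkdir -p pics
cat > h.py <<'E'
import numpy as np, cv2
from plant import ctrl
def cap(n,save=None,crop=None,s=1):
    c=ctrl.capture(n)
    if save:
        im=c["image"][:,:,::-1]
        if crop: x0,y0,x1,y1=crop; im=im[y0:y1,x0:x1]
        im=cv2.resize(im,None,fx=s,fy=s,interpolation=cv2.INTER_CUBIC); cv2.imwrite("pics/"+save,im)
    np.savez("last_"+n,**c); return c
def world(c,u,v,d=None):
    if d is None: d=float(c["depth"][int(round(v)),int(round(u))])
    p=np.array([(u-c["cx"])/c["fx"]*d,(v-c["cy"])/c["fy"]*d,d])
    return np.array(c["R"]).T@(p-np.array(c["t"]))
def cloud(c):
    d=np.asarray(c["depth"]); v,u=np.indices(d.shape)
    p=np.stack([(u-c["cx"])/c["fx"]*d,(v-c["cy"])/c["fy"]*d,d],-1)
    return (p-np.array(c["t"]))@np.array(c["R"])
def at_z(c,u,v,z):
    R=np.array(c["R"]);o=-R.T@np.array(c["t"]); r=R.T@np.array([(u-c["cx"])/c["fx"],(v-c["cy"])/c["fy"],1])
    return o+r*(z-o[2])/r[2]
E
python3 - <<'E'
from h import *
for n in("top","scene"):
    c=cap(n,n+"0.png",s=1.5); print(n,c["fx"],-np.array(c["R"]).T@c["t"]);print(np.round(c["R"],2))
s=ctrl.sense();print(s)
E
```

```text
top 485.83168133370407 [ 400.79877351  -62.01697004 1181.58333298]
[[ 0.02 -1.   -0.02]
 [-1.   -0.02 -0.1 ]
 [ 0.1   0.02 -1.  ]]
scene 475.5900623534528 [1288.86415329  251.62495309  743.33345349]
[[-0.37  0.93  0.02]
 [ 0.57  0.24 -0.78]
 [-0.73 -0.28 -0.62]]
{'time_s': 0.1, 'q': array([-1.34877078,  0.57644589,  0.02483997,  1.43780387, -0.01498877,
        1.12900327, -0.05646712]), 'dq': array([-3.42646807e-04, -1.80015633e-03,  7.91474741e-04, -1.60014364e-03,
        7.80583066e-05,  1.97414469e-03,  4.76907743e-04]), 'joint_torque': array([ 7.02778663e-03, -7.67303324e+01,  2.25858204e+00, -2.86605763e+01,
        1.59652589e-02,  8.56615923e-03,  2.00811485e-06]), 'ee_pos': array([203.10471945, 643.31488414, 238.53726805]), 'orientation': array([-0.41835993,  0.57071165,  0.4176976 ,  0.56990516]), 'wrist_force': array([-0.100412  , -0.16742414,  0.60916781]), 'torque': array([-0.0420513 ,  0.01160499, -0.02054845]), 'gripper_width': 85.34786618252105}
```

View pics/top0.png

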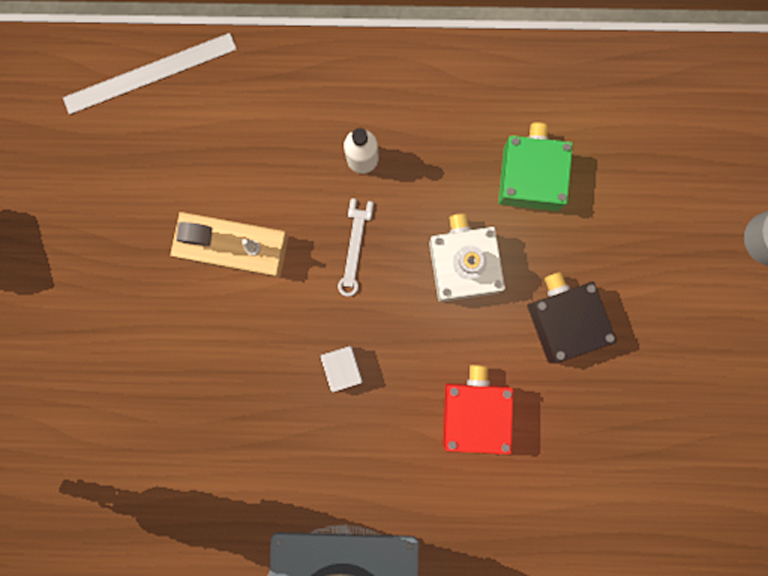

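View pics/scene0.png

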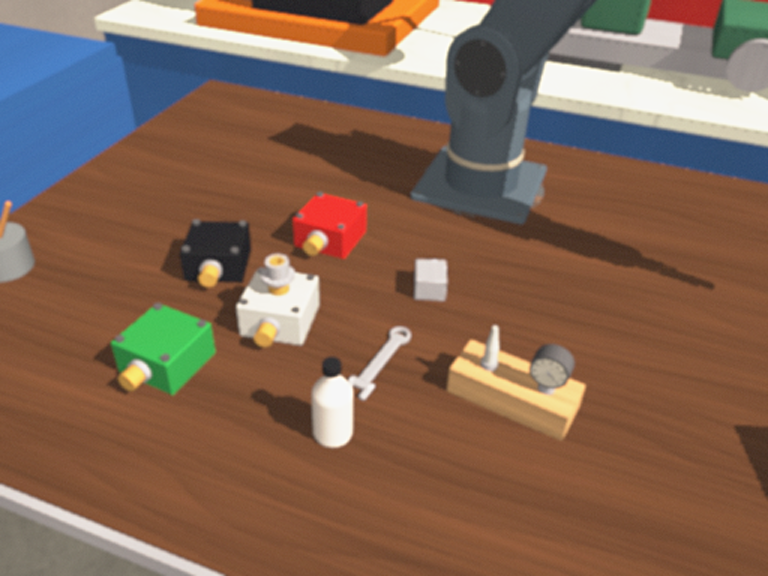

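Top view: the aluminium outlet is at about (467,263) in the enlarged picture, with its coupler at (471,261). The gauge is at (194,233) on the stand and the nozzle at (250,246). Next I'll measure these and enlarge crops.

Run:
```python
from h import *
a=cv2.resize(np.load("last_top.npz")["image"][140:205,280:345,::-1],(400,400),interpolation=cv2.INTER_CUBIC)
b=cv2.resize(np.load("last_top.npz")["image"][130:195,105:200,::-1],(400,274),interpolation=cv2.INTER_CUBIC)
e=cv2.resize(np.load("last_scene.npz")["image"][160:230,155:225,::-1],(400,400),interpolation=cv2.INTER_CUBIC)
f=cv2.resize(np.load("last_scene.npz")["image"][210:295,290:395,::-1],(400,324)[:2],interpolation=cv2.INTER_CUBIC)
im=np.zeros((600,800,3),np.uint8);im=np.zeros((800,800,3),np.uint8)
im[:400,:400]=a;im[400:674,:400]=b;im[:400,400:]=e;im[400:724,400:]=f
cv2.imwrite("pics/crops.png",cv2.resize(im,(600,600)))
for n in("top","scene"):
    c=np.load(f"last_{n}.npz");P=cloud(c);D=c["depth"]>0
    C=at_z(c,314,174,114) if n=="top" else C
    if n=="top": print("C",C)
    r=np.hypot(P[...,0]-C[0],P[...,1]-C[1])
    m=D&(r<70)&(P[...,2]>80)
    q=P[m];print(n,"coupler n",len(q),"zmax",np.sort(q[:,2])[-12:].round(1))
    for lo,hi in((80,92),(95,108),(108,120)):
        k=q[(q[:,2]>lo)&(q[:,2]<hi)]
        if len(k): print(lo,len(k),k.mean(0).round(1),k.min(0).round(1),k.max(0).round(1))
    m=D&(r<90)&(abs(P[...,2]-60)<3);k=P[m];print("top60",len(k),k[:,2].mean(),cv2.minAreaRect(k[:,:2].astype(np.float32)))
    G=at_z(c,194/1.5,233/1.5,98) if n=="top" else G
    r=np.hypot(P[...,0]-G[0],P[...,1]-G[1])
    m=D&(r<180)&(abs(P[...,2]-45)<3)&(abs(P[...,1]-G[1]+40)<120);k=P[m];print("stand",len(k),k[:,2].mean(),cv2.minAreaRect(k[:,:2].astype(np.float32)))
    m=D&(r<50)&(P[...,2]>62);k=P[m];print("gauge",len(k),k.mean(0),k.min(0),k.max(0),cv2.minAreaRect(k[:,:2].astype(np.float32)))
    m=m&(P[...,2]>90);k=P[m];print("gauge>90",len(k),k.mean(0),cv2.minAreaRect(k[:,:2].astype(np.float32)))
```

```text
C [ 538.52804757 -180.51693574  114.        ]
top coupler n 391 zmax [117.4 117.5 117.5 117.8 117.9 118.  118.1 118.1 118.1 118.3 118.3 118.8]
80 158 [ 538.  -177.4   89.2] [ 514.7 -203.9   83.8] [ 564.4 -156.    92. ]
95 35 [ 537.3 -177.5  101.8] [ 522.7 -191.2   95.2] [ 547.1 -163.6  107.8]
108 154 [ 539.9 -179.8  114.2] [ 522.7 -196.1  108.7] [ 556.6 -162.7  118.8]
top60 1162 60.08837100239167 ((542.238037109375, -179.683837890625), (99.7448501586914, 99.88206481933594), 9.76354694366455)
stand 1413 44.96533659752349 ((567.1959228515625, 197.99806213378906), (170.62106323242188, 70.32725524902344), 80.64488983154297)
gauge 338 [571.74671984 235.11589205 104.05233301] [557.92241177 212.82637426  62.81863833] [589.93249193 267.21912445 116.72301113] ((573.8676147460938, 239.65750122070312), (53.05928039550781, 29.041479110717773), 85.1893081665039)
gauge>90 302 [572.69720279 235.3179727  106.92904398] ((573.7182006835938, 237.8820343017578), (49.495784759521484, 29.041479110717773), 85.1893081665039)
scene coupler n 366 zmax [116.1 116.1 116.1 116.3 116.4 116.4 116.5 116.6 116.8 117
[... 193 characters left out ...]
3.5] [ 523.5 -202.5  108.2] [ 558.5 -167.2  117.8]
top60 854 60.41632929489692 ((545.088623046875, -183.7443389892578), (100.4293212890625, 100.29615783691406), 10.412442207336426)
stand 1644 45.21406671093842 ((567.9354858398438, 193.38278198242188), (170.68661499023438, 76.19715881347656), 80.34696960449219)
gauge 676 [582.82212608 235.43376681  95.71218359] [557.24796271 208.210306    62.66766907] [593.0756276  261.61500642 116.42137451] ((575.095947265625, 235.6237030029297), (51.715938568115234, 34.28013229370117), 81.60043334960938)
gauge>90 449 [580.18248034 236.13092975 104.57052998] ((574.3059692382812, 235.43917846679688), (50.74674987792969, 33.174163818359375), 83.69779205322266)
```

View pics/crops.png

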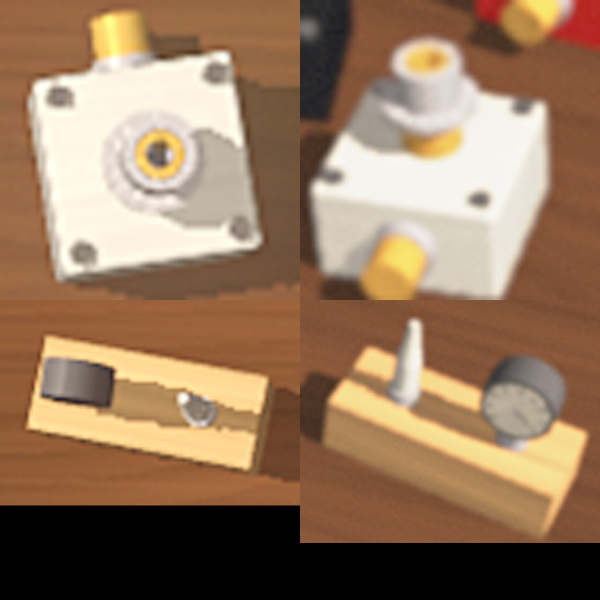

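Crops: the coupler mouth is at about (160,154) in the top crop, with the sleeve forward. The gauge dial faces +x and its case lies nearly along y. The nozzle stands in the other hole.

Run:
```python
from h import *
from scipy.spatial.transform import Rotation as Ro
s=ctrl.sense();R=Ro.from_quat(s["orientation"]).as_matrix();print(R.round(3))
z=R[:,2];print("jaw yaw",np.degrees(np.arctan2(z[1],z[0])))
t=np.load("last_top.npz");c=np.load("last_scene.npz")
print(at_z(t,280+160/300*65-.5,140+154/300*65-.5,115),at_z(c,155+130/300*70-.5,160+60/300*70-.5,115))
# sub-pixel centre of depth-free brass ring
for n,k,box in(("top",t,(300,160,330,190)),("scene",c,(170,160,200,190))):
    x0,y0,x1,y1=box;h=cv2.cvtColor(k["image"][y0:y1,x0:x1],cv2.COLOR_RGB2HSV)
    m=((h[...,0]>12)&(h[...,0]<30)&(h[...,1]>110)&(h[...,2]>120)).astype(np.uint8)
    P=cloud(k)[y0:y1,x0:x1];m[P[...,2]<105]=0
    v,u=np.nonzero(m);cc,r=cv2.minEnclosingCircle(np.stack([u,v],1).astype(np.float32));print(n,m.sum(),cc,r,at_z(k,x0+cc[0],y0+cc[1],115),P[m>0][:,2].mean())
```

```text
[[-0.    -0.954  0.301]
 [-0.001  0.301  0.954]
 [-1.    -0.    -0.001]]
jaw yaw 72.48187513289317
[ 540.92748961 -180.74503997  115.        ] [ 539.9450548  -181.78319617  115.        ]
top 46 (14.100000381469727, 13.0) 5.080454349517822 [ 540.62774908 -180.60152756  115.        ] 114.40364939284949
scene 33 (14.0, 13.5) 4.031229019165039 [ 540.67277823 -183.48457117  115.        ] 112.25574929679998
```

Request:
carry_out:
  series:
    - [0, 34, -48, 0, 0, 0, -9.75]
    - [0, 34, -48, 0, 0, 0, -9.75]
    - [0, 34, -48, 0, 0, 0, -9.75]
    - [0, 34, -48, 0, 0, 0, -9.75]
    - [0, 34, -48, 0, 0, 0, -9.75]
    - [0, 34, -48, 0, 0, 0, -9.75]
    - [0, 34, -48, 0, 0, 0, -9.75]
    - [0, 34, -48, 0, 0, 0, -9.75]
    - [0, 34, -48, 0, 0, 0, 0]
    - [0, 34, -48, 0, 0, 0, 0]

```text
time_s: 1.35
ee_pos: [543.9, 162.3, 239.1]
orientation: [0.034, 0.706, -0.034, 0.706]
wrist_force: [0.5, 0.0, -0.2]
gripper_width: 85.3
```

Request:
carry_out:
  series:
    - [0, 0, -57, 0, 0, 0, 0]
    - [0, 0, -57, 0, 0, 0, 0]
    - [0, 0, -57, 0, 0, 0, 0]
    - [0, 0, -57, 0, 0, 0, 0]
    - [0, 0, -57, 0, 0, 0, 0]
    - [0.5, 0, -57, 0, 0, 0, 0]
    - [0.5, 0, 0, 0, 0, 0, 0]
    - [0.5, 0, 0, 0, 0, 0, 0]
    - [0.5, 0, 0, 0, 0, 0, 0]

```text
time_s: 2.48
ee_pos: [543.5, -176.5, 239.0]
orientation: [0.034, 0.706, -0.033, 0.706]
wrist_force: [0.2, 0.4, -0.1]
gripper_width: 42.6
```

Request:
carry_out:
  series:
    - [0.5, -3, -5.5, -50, 0, 0, 0]
    - [0.5, 0, 0, -40, 0, 0, 0]
    - [0.5, 0, 0, -20, 0, 0, 0]
    - [0.5, 0, 0, -3, 0, 0, 0]
    - [0.5, 0, 0, -3, 0, 0, 0]
    - [0.5, 0, 0, -3, 0, 0, 0]

```text
time_s: 3.22
ee_pos: [540.9, -183.7, 121.1]
orientation: [0.034, 0.706, -0.034, 0.707]
wrist_force: [0.1, 0.1, 0.9]
gripper_width: 42.7
```

Run:
```python
from h import *
a=cap("top");b=cap("scene");
im=np.hstack([cv2.resize(a["image"][135:210,275,:] if 0 else a["image"][135:210,275:350,::-1],(400,400),interpolation=cv2.INTER_CUBIC),cv2.resize(b["image"][130:230,140:240,::-1],(400,400),interpolation=cv2.INTER_CUBIC)]);cv2.imwrite("pics/p1.png",im)
```

```text
(no output)
```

View pics/p1.png

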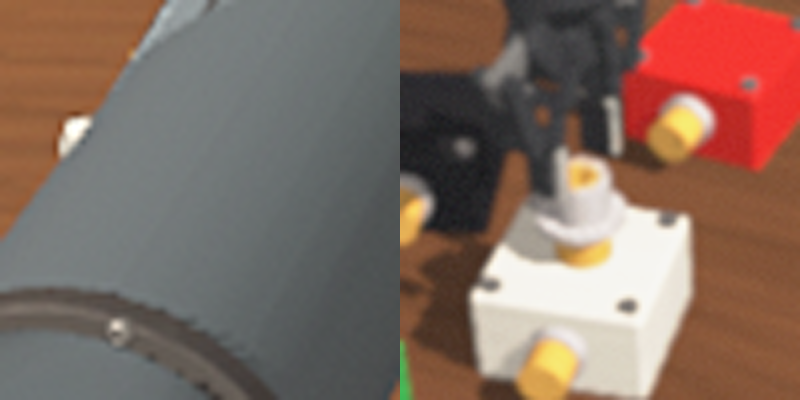

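The right half of that picture shows the jaws straddling the mouth along x, with tips at about (550,195) and (608,150) and the mouth at (585,175). I'll go down by feel.

Request:
carry_out:
  series:
    - [0.5, 0, 2, -3, 0, 0, 0]
    - [0.5, 0, 0, -3, 0, 0, 0]
    - [0.5, 0, 0, -3, 0, 0, 0]
    - [0.5, 0, 0, -3, 0, 0, 0]
    - [0.5, 0, 0, 0, 0, 0, 0]

```text
time_s: 3.95
ee_pos: [540.1, -181.8, 108.0]
orientation: [0.034, 0.706, -0.034, 0.706]
wrist_force: [-0.2, -0.3, -0.4]
gripper_width: 42.4
```

Request:
carry_out:
  series:
    - [0.54, 0, 0, 0, 0, 0, 0]
    - [0.56, 0, 0, 0, 0, 0, 0]
    - [0.58, 0, 0, 0, 0, 0, 0]
    - [0.58, 0, 0, 0, 0, 0, 0]

```text
time_s: 4.45
ee_pos: [540.3, -181.8, 108.3]
orientation: [0.034, 0.706, -0.034, 0.706]
wrist_force: [-0.8, -0.7, 0.4]
gripper_width: 35.7
```

Request:
carry_out:
  series:
    - [0.6, 0, 0, 0, 0, 0, 0]
    - [0.61, 0, 0, 0, 0, 0, 0]
    - [0.61, 0, 0, 0, 0, 0, 0]

```text
time_s: 4.82
ee_pos: [540.3, -181.8, 108.4]
orientation: [0.034, 0.706, -0.034, 0.706]
wrist_force: [-0.9, -0.1, 3.2]
gripper_width: 33.8
```

Request:
carry_out:
  series:
    - [0.52, 0, 0, 0, 0, 0, 0]
    - [0.52, 0, 0, -3, 0, 0, 0]
    - [0.52, 0, 0, -3, 0, 0, 0]
    - [0.52, 0, 0, -3, 0, 0, 0]
    - [0.52, 0, 0, 0, 0, 0, 0]

```text
time_s: 5.45
ee_pos: [540.0, -181.8, 98.9]
orientation: [0.034, 0.707, -0.034, 0.706]
wrist_force: [-0.6, 0.4, 0.1]
gripper_width: 40.8
```

Request:
carry_out:
  series:
    - [0.52, 0, 0, -2, 0, 0, 0]
    - [0.52, 0, 0, -2, 0, 0, 0]
    - [0.52, 0, 0, 0, 0, 0, 0]

```text
time_s: 5.82
ee_pos: [540.3, -181.9, 95.4]
orientation: [0.034, 0.706, -0.034, 0.706]
wrist_force: [0.4, 0.3, 3.3]
gripper_width: 41.0
```

Request:
carry_out:
  series:
    - [0.52, 0, 0, -2, 0, 0, 0]
    - [0.52, 0, 0, -2, 0, 0, 0]
    - [0.52, 0, 0, 0, 0, 0, 0]

```text
time_s: 6.2
ee_pos: [540.3, -181.9, 91.7]
orientation: [0.034, 0.706, -0.034, 0.706]
wrist_force: [-0.6, -0.4, 4.6]
gripper_width: 40.7
```

Request:
carry_out:
  series:
    - [0.52, 0, 0, -2, 0, 0, 0]
    - [0.52, 0, 0, -2, 0, 0, 0]
    - [0.52, 0, 0, 0, 0, 0, 0]

```text
time_s: 6.58
ee_pos: [540.3, -181.9, 87.5]
orientation: [0.034, 0.706, -0.034, 0.706]
wrist_force: [-0.7, 0.4, 5.4]
gripper_width: 40.7
```

Request:
carry_out:
  series:
    - [0.52, 0, 0, -1.5, 0, 0, 0]
    - [0.52, 0, 0, 0, 0, 0, 0]

```text
time_s: 6.82
ee_pos: [540.3, -181.9, 86.2]
orientation: [0.034, 0.706, -0.034, 0.706]
wrist_force: [-1.0, 1.6, 6.8]
gripper_width: 41.0
```

Request:
carry_out:
  series:
    - [0.52, 0, 0, -1.5, 0, 0, 0]
    - [0.52, 0, 0, 0, 0, 0, 0]

```text
time_s: 7.08
ee_pos: [540.4, -181.9, 85.4]
orientation: [0.034, 0.706, -0.034, 0.707]
wrist_force: [-3.1, 2.2, 14.7]
gripper_width: 41.1
```

Request:
carry_out:
  series:
    - [0.52, 0, 0, -1, 0, 0, 0]
    - [0.52, 0, 0, 0, 0, 0, 0]

```text
time_s: 7.32
ee_pos: [540.4, -181.9, 85.2]
orientation: [0.034, 0.706, -0.034, 0.707]
wrist_force: [-6.1, 2.9, 24.5]
gripper_width: 40.8
```

Request:
carry_out:
  series:
    - [0.52, 0, 0, -1, 0, 0, 0]
    - [0.52, 0, 0, 0, 0, 0, 0]

```text
time_s: 7.58
ee_pos: [540.5, -182.0, 85.1]
orientation: [0.034, 0.705, -0.034, 0.707]
wrist_force: [-8.6, 4.0, 36.3]
gripper_width: 40.6
```

Request:
carry_out:
  series:
    - [0.52, 0, 0, 3, 0, 0, 0]
    - [0.52, 0, 0, 2, 0, 0, 0]
    - [0.52, 0, 0, 0, 0, 0, 0]

```text
time_s: 7.95
ee_pos: [540.4, -181.9, 87.6]
orientation: [0.034, 0.706, -0.034, 0.707]
wrist_force: [-0.3, 0.3, 6.5]
gripper_width: 41.5
```

Request:
carry_out:
  series:
    - [0.52, 0, 0, 3, 0, 0, 0]
    - [0.52, 0, 0, 0, 0, 0, 0]

```text
time_s: 8.2
ee_pos: [540.2, -181.8, 90.2]
orientation: [0.034, 0.706, -0.034, 0.706]
wrist_force: [-0.1, 0.1, -0.1]
gripper_width: 40.9
```

Request:
carry_out:
  series:
    - [0.5, 0, 0, 0, 0, 0, 0]
    - [0.45, 0, 0, 13, 0, 0, 0]
    - [0.45, 0, 0, 13, 0, 0, 10]
    - [0.45, 0, 0, 0, 0, 0, 10]
    - [0.45, 0, 0, 0, 0, 0, 10]
    - [0.45, 0, 0, 0, 0, 0, 10]
    - [0.45, 0, 0, 0, 0, 0, 10]
    - [0.45, 0, 0, 0, 0, 0, 10]
    - [0.45, 0, 0, 0, 0, 0, 10]
    - [0.45, 0, 0, 0, 0, 0, 10]

```text
time_s: 9.45
ee_pos: [540.3, -182.2, 117.1]
orientation: [-0.43, 0.562, 0.429, 0.562]
wrist_force: [-0.3, -0.5, -0.1]
gripper_width: 46.9
```

Request:
carry_out:
  series:
    - [0.6, 0, 0, 0, 0, 0, 10]
    - [0.65, 0, 0, 0, 0, 0, 0]
    - [0.68, 0, 0, 0, 0, 0, 0]
    - [0.68, 0, 0, 0, 0, 0, 0]

```text
time_s: 9.95
ee_pos: [540.3, -181.8, 116.4]
orientation: [-0.475, 0.524, 0.475, 0.524]
wrist_force: [-0.4, -0.4, 0.2]
gripper_width: 27.4
```

Request:
carry_out:
  series:
    - [0.7, 0, 0, 0, 0, 0, 0]
    - [0.72, 0, 0, 0, 0, 0, 0]
    - [0.74, 0, 0, 0, 0, 0, 0]
    - [0.74, 0, 0, 0, 0, 0, 0]

```text
time_s: 10.45
ee_pos: [540.2, -182.2, 116.4]
orientation: [-0.475, 0.524, 0.475, 0.524]
wrist_force: [-1.4, -2.6, 1.8]
gripper_width: 22.1
```

Request:
carry_out:
  series:
    - [0.78, 0, -0.3, 0, 0, 0, 0]
    - [0.78, 0, 0, 0, 0, 0, 0]

```text
time_s: 10.7
ee_pos: [540.2, -182.3, 116.6]
orientation: [-0.475, 0.524, 0.475, 0.524]
wrist_force: [-0.8, -1.9, 4.4]
gripper_width: 20.5
```

Request:
carry_out:
  series:
    - [0.6, 0, 0, 0, 0, 0, 0]
    - [0.4, 0, 0, 10, 0, 0, 0]
    - [0, 0, 0, 50, 0, 0, -10]
    - [0, 0, 0, 50, 0, 0, -10]
    - [0, 4, 52, 0, 0, 0, -10]
    - [0, 4, 52, 0, 0, 0, -10]
    - [0, 4, 52, 0, 0, 0, -10]
    - [0, 4, 52, 0, 0, 0, -10]
    - [0, 4, 52, 0, 0, 0, -10]
    - [0, 4, 52, 0, 0, 0, -10]

```text
time_s: 11.95
ee_pos: [564.1, 132.0, 227.0]
orientation: [-0.026, 0.706, 0.026, 0.707]
wrist_force: [0.6, -0.2, 0.0]
gripper_width: 85.3
```

Request:
carry_out:
  series:
    - [0, 5, 54, 0, 0, 0, -10]
    - [0, 5, 53, 0, 0, 0, 0]
    - [0, 0, 0, 0, 0, 0, 0]

```text
time_s: 12.32
ee_pos: [573.0, 243.4, 226.0]
orientation: [0.032, 0.707, -0.03, 0.706]
wrist_force: [0.7, -1.1, 0.4]
gripper_width: 85.6
```

Run:
```python
from h import *
a=cap("top");b=cap("scene")
A=a["image"][110:230,80:240,::-1];B=b["image"][120:300,260:500,::-1]
cv2.imwrite("pics/p2.png",np.hstack([cv2.resize(x,(400,300),interpolation=cv2.INTER_CUBIC) for x in(A,B)]))
# coupler check: sleeve/mouth heights now
for c in(a,b):
    P=cloud(c);r=np.hypot(P[...,0]-540.5,P[...,1]+182.2);k=P[(r<28)&(P[...,2]>66)][:,2];print(np.histogram(k,np.arange(66,122,4)))
```

```text
(array([  0,   0,  11, 111,  67,  11,   7,  18,  12,  58,  36,  26,  31]), array([ 66,  70,  74,  78,  82,  86,  90,  94,  98, 102, 106, 110, 114,
       118]))
(array([10,  1, 11, 74, 61, 24, 23, 16, 23, 41, 48, 26, 30]), array([ 66,  70,  74,  78,  82,  86,  90,  94,  98, 102, 106, 110, 114,
       118]))
```

View pics/p2.png

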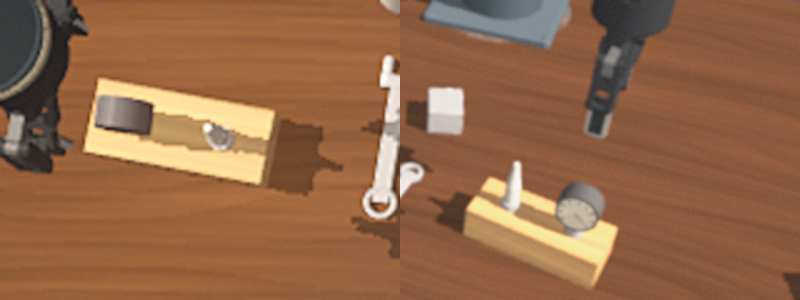

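The pictures show the gripper above the gauge, with the gauge and nozzle undisturbed. In depth the coupler flange has dropped from about 89 to about 81 mm, so the catch is holding. Now I'll descend on the gauge.

Request:
carry_out:
  series:
    - [0, 1, -6.7, -50, 0, 0, 0]
    - [0, 0, 0, -50, 0, 0, 0]
    - [0, 0, 0, -40, 0, 0, 0]
    - [0, 0, 0, -6, 0, 0, 0]
    - [0, 0, 0, 0, 0, 0, 0]

```text
time_s: 13.05
ee_pos: [575.9, 229.4, 81.4]
orientation: [0.035, 0.706, -0.034, 0.707]
wrist_force: [-0.4, 0.3, -0.5]
gripper_width: 85.4
```

Request:
carry_out:
  series:
    - [0.3, 0, 0, 0, 0, 0, 0]
    - [0.5, 0, 0, 0, 0, 0, 0]
    - [0.58, 0, 0, 0, 0, 0, 0]
    - [0.62, 0, 0, 0, 0, 0, 0]
    - [0.64, 0, 0, 0, 0, 0, 0]
    - [0.66, 0, 0, 0, 0, 0, 0]
    - [0.66, 0, 0, 0, 0, 0, 0]

```text
time_s: 13.92
ee_pos: [574.9, 230.2, 80.2]
orientation: [0.034, 0.706, -0.034, 0.706]
wrist_force: [-0.8, 0.2, 0.5]
gripper_width: 29.0
```

Request:
carry_out:
  series:
    - [0.55, 0, 0, 0, 0, 0, 0]
    - [0.55, -0.7, 6.5, 0, 0, 0, 0]
    - [0.55, 0, 0, 0, 0, 0, 0]
    - [0.64, 0, 0, 0, 0, 0, 0]
    - [0.66, 0, 0, 0, 0, 0, 0]
    - [0.67, 0, 0, 0, 0, 0, 0]
    - [0.67, 0, 0, 0, 0, 0, 0]

```text
time_s: 14.8
ee_pos: [574.4, 236.6, 80.3]
orientation: [0.034, 0.706, -0.034, 0.706]
wrist_force: [0.1, -0.3, 0.3]
gripper_width: 28.0
```

Centred, with little side force. Now to grip firmly and lift.

Request:
carry_out:
  series:
    - [0.72, 0, 0, 0, 0, 0, 0]
    - [0.8, 0, 0, 0, 0, 0, 0]
    - [0.9, 0, 0, 0, 0, 0, 0]
    - [0.9, 0, 0, 0, 0, 0, 0]
    - [0.9, 0, 0, 3, 0, 0, 0]
    - [0.9, 0, 0, 3, 0, 0, 0]
    - [0.9, 0, 0, 0, 0, 0, 0]

```text
time_s: 15.68
ee_pos: [574.6, 236.8, 86.4]
orientation: [0.034, 0.706, -0.034, 0.706]
wrist_force: [0.8, -1.1, -3.2]
gripper_width: 27.5
```

Request:
carry_out:
  series:
    - [0.9, 0, 0, 30, 0, 0, 0]
    - [0.9, 0, 0, 45, 0, 0, 0]
    - [0.9, 0, 0, 45, 0, 0, 0]
    - [0.9, 0, -15, 5, 0, 0, 0]
    - [0.9, -3, -35, 0, 0, 0, 0]
    - [0.9, -4, -50, 0, 0, 0, 0]
    - [0.9, -4, -50, 0, 0, 0, 0]
    - [0.9, -4, -50, 0, 0, 0, 0]
    - [0.9, -4, -50, 0, 0, 0, 0]
    - [0.9, -4, -50, 0, 0, 0, 0]

```text
time_s: 16.92
ee_pos: [550.3, -65.4, 210.2]
orientation: [0.034, 0.707, -0.034, 0.706]
wrist_force: [0.9, -0.3, -2.6]
gripper_width: 27.3
```

Request:
carry_out:
  series:
    - [0.9, -4, -50, 0, 0, 0, 0]
    - [0.9, -4, -40, 0, 0, 0, 0]
    - [0.9, -3, -20, 0, 0, 0, 0]
    - [0.9, 0, -9, 0, 0, 0, 0]
    - [0.9, 0, 0, 0, 0, 0, 0]
    - [0.9, 0, 0, 0, 0, 0, 0]
    - [0.9, 0, 0, 0, 0, 0, 0]

```text
time_s: 17.8
ee_pos: [540.8, -181.0, 211.2]
orientation: [0.034, 0.706, -0.033, 0.706]
wrist_force: [0.4, 0.3, -1.8]
gripper_width: 27.2
```

Run:
```python
from h import *
b=cap("scene");B=b["image"][100:220,125:245,::-1]
cv2.imwrite("pics/p3.png",cv2.resize(B,(600,600),interpolation=cv2.INTER_CUBIC))
print(ctrl.sense()["ee_pos"],ctrl.sense()["wrist_force"])
```

```text
[ 540.78102763 -181.26715502  211.27480454] [-1.2255929  -0.85556742 -3.03822708]
```

View pics/p3.png

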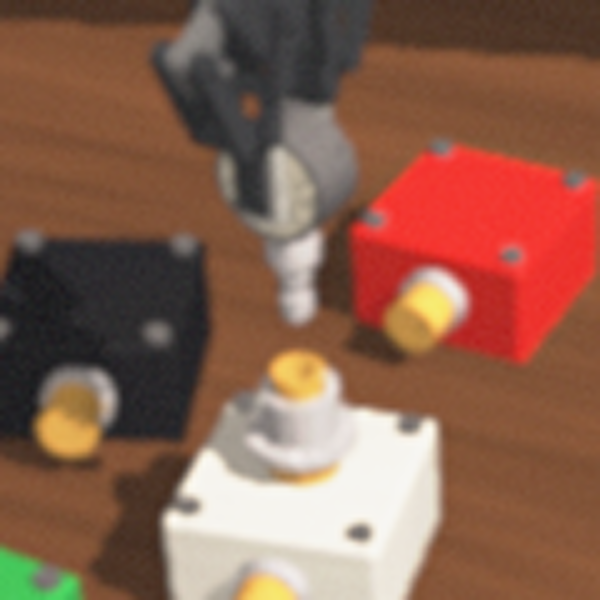

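The gauge hangs upright. Its plug tip is at about (297,316), directly above the mouth at (298,372). I'll check the lateral offset numerically.

Run:
```python
from h import *
b=np.load("last_scene.npz")
f=lambda x,y,z:at_z(b,125+x/5-.5,100+y/5-.5,z)
t=f(297,315,146);m=f(298,372,114.5);print(t,m,"lateral",(t-m)@np.array([-.37,.93,0]))
```

```text
[ 541.50637753 -181.09927303  146.        ] [ 541.3308335  -182.92674607  114.5       ] lateral 1.6345986437346518
```

Request:
carry_out:
  series:
    - [0.9, -0.5, -1, -14, 0, 0, 0]
    - [0.9, 0, 0, -7, 0, 0, 0]
    - [0.9, 0, 0, -3, 0, 0, 0]
    - [0.9, 0, 0, 0, 0, 0, 0]

```text
time_s: 18.35
ee_pos: [539.9, -183.4, 186.9]
orientation: [0.034, 0.707, -0.034, 0.706]
wrist_force: [-1.0, -0.1, -2.2]
gripper_width: 27.4
```

Request:
carry_out:
  series:
    - [0.9, 0, 0, -2, 0, 0, 0]
    - [0.9, 0, 0, -2, 0, 0, 0]
    - [0.9, 0, 0, -1, 0, 0, 0]
    - [0.9, 0, 0, 0, 0, 0, 0]

```text
time_s: 18.85
ee_pos: [540.0, -183.3, 182.2]
orientation: [0.034, 0.706, -0.034, 0.706]
wrist_force: [-0.3, -0.9, -2.5]
gripper_width: 27.5
```

Request:
carry_out:
  series:
    - [0.9, 0, 0, -1, 0, 0, 0]
    - [0.9, 0, 0, -1, 0, 0, 0]
    - [0.9, 0, 0, 0, 0, 0, 0]

```text
time_s: 19.23
ee_pos: [539.9, -183.3, 180.2]
orientation: [0.034, 0.706, -0.034, 0.706]
wrist_force: [0.1, 0.5, -2.5]
gripper_width: 27.6
```

Request:
carry_out:
  series:
    - [0.9, 0, 0, -1, 0, 0, 0]
    - [0.9, 0, 0, -0.5, 0, 0, 0]
    - [0.9, 0, 0, 0, 0, 0, 0]

```text
time_s: 19.6
ee_pos: [540.0, -183.3, 178.7]
orientation: [0.034, 0.706, -0.034, 0.706]
wrist_force: [-1.1, 0.3, -2.3]
gripper_width: 27.5
```

Request:
carry_out:
  series:
    - [0.9, 0.2, 0.4, 0, 0, 0, 0]
    - [0.9, 0, 0, -1, 0, 0, 0]
    - [0.9, 0, 0, -1, 0, 0, 0]
    - [0.9, 0, 0, 0, 0, 0, 0]

```text
time_s: 20.1
ee_pos: [540.1, -182.9, 176.6]
orientation: [0.034, 0.706, -0.034, 0.706]
wrist_force: [-0.2, -0.1, -1.8]
gripper_width: 27.4
```

Request:
carry_out:
  series:
    - [0.9, 0, 0, -1, 0, 0, 0]
    - [0.9, 0, 0, -1, 0, 0, 0]
    - [0.9, 0, 0, 0, 0, 0, 0]

```text
time_s: 20.48
ee_pos: [540.1, -182.9, 174.7]
orientation: [0.034, 0.706, -0.034, 0.706]
wrist_force: [0.1, -0.4, -3.3]
gripper_width: 27.1
```

Request:
carry_out:
  series:
    - [0.9, 0, 0, -2, 0, 0, 0]
    - [0.9, 0, 0, -2, 0, 0, 0]
    - [0.9, 0, 0, -1, 0, 0, 0]
    - [0.9, 0, 0, 0, 0, 0, 0]

```text
time_s: 20.98
ee_pos: [540.2, -182.9, 169.7]
orientation: [0.034, 0.706, -0.034, 0.706]
wrist_force: [-0.8, -0.6, -2.5]
gripper_width: 27.2
```

Request:
carry_out:
  series:
    - [0.9, 0, 0, -2, 0, 0, 0]
    - [0.9, 0, 0, -2, 0, 0, 0]
    - [0.9, 0, 0, -1, 0, 0, 0]
    - [0.9, 0, 0, 0, 0, 0, 0]

```text
time_s: 21.48
ee_pos: [540.2, -182.9, 164.7]
orientation: [0.034, 0.706, -0.034, 0.706]
wrist_force: [0.3, -0.1, -2.7]
gripper_width: 27.3
```

Request:
carry_out:
  series:
    - [0.9, 0, 0, -2, 0, 0, 0]
    - [0.9, 0, 0, -2, 0, 0, 0]
    - [0.9, 0, 0, 0, 0, 0, 0]

```text
time_s: 21.85
ee_pos: [540.2, -182.9, 160.8]
orientation: [0.034, 0.706, -0.034, 0.706]
wrist_force: [0.1, -0.7, -1.4]
gripper_width: 27.4
```

Request:
carry_out:
  series:
    - [0.9, 0, 0, -2, 0, 0, 0]
    - [0.9, 0, 0, -2, 0, 0, 0]
    - [0.9, 0, 0, 0, 0, 0, 0]

```text
time_s: 22.22
ee_pos: [540.3, -182.9, 156.7]
orientation: [0.034, 0.706, -0.034, 0.706]
wrist_force: [0.2, 1.0, 0.1]
gripper_width: 27.4
```

Request:
carry_out:
  series:
    - [0.9, 0, 0, -1.5, 0, 0, 0]
    - [0.9, 0, 0, 0, 0, 0, 0]

```text
time_s: 22.48
ee_pos: [540.3, -183.0, 155.4]
orientation: [0.034, 0.706, -0.034, 0.706]
wrist_force: [-0.2, -0.4, 1.1]
gripper_width: 27.0
```

Request:
carry_out:
  series:
    - [0.9, 0, 0, -1.5, 0, 0, 0]
    - [0.9, 0, 0, 0, 0, 0, 0]

```text
time_s: 22.72
ee_pos: [540.3, -183.0, 153.9]
orientation: [0.034, 0.706, -0.034, 0.706]
wrist_force: [-1.4, -0.1, 3.4]
gripper_width: 27.4
```

Request:
carry_out:
  series:
    - [0.9, 0, 0, -1.5, 0, 0, 0]
    - [0.9, 0, 0, 0, 0, 0, 0]

```text
time_s: 22.98
ee_pos: [540.3, -183.0, 152.3]
orientation: [0.034, 0.706, -0.034, 0.706]
wrist_force: [-0.2, -0.4, 3.6]
gripper_width: 27.4
```

Request:
carry_out:
  series:
    - [0.9, 0, 0, -1, 0, 0, 0]
    - [0.9, 0, 0, 0, 0, 0, 0]

```text
time_s: 23.22
ee_pos: [540.3, -182.9, 151.3]
orientation: [0.034, 0.706, -0.034, 0.706]
wrist_force: [-0.6, -0.3, 2.9]
gripper_width: 27.3
```

Request:
carry_out:
  series:
    - [0.9, 0, 0, -1, 0, 0, 0]
    - [0.9, 0, 0, 0, 0, 0, 0]

```text
time_s: 23.48
ee_pos: [540.3, -182.9, 150.3]
orientation: [0.034, 0.706, -0.034, 0.706]
wrist_force: [0.5, -0.4, 2.9]
gripper_width: 27.2
```

Request:
carry_out:
  series:
    - [0.9, 0, 0, -1, 0, 0, 0]
    - [0.9, 0, 0, 0, 0, 0, 0]

```text
time_s: 23.72
ee_pos: [540.3, -183.0, 150.2]
orientation: [0.034, 0.706, -0.034, 0.707]
wrist_force: [-2.6, 0.9, 13.4]
gripper_width: 27.4
```

Request:
carry_out:
  series:
    - [0.9, 0, 0, -1, 0, 0, 0]
    - [0.9, 0, 0, 0, 0, 0, 0]

```text
time_s: 23.98
ee_pos: [540.4, -183.1, 150.1]
orientation: [0.034, 0.706, -0.034, 0.707]
wrist_force: [-5.7, 3.8, 23.5]
gripper_width: 27.4
```

Run:
```python
from h import *
b=cap("scene");B=b["image"][110:220,130:240,::-1]
cv2.imwrite("pics/p4.png",cv2.resize(B,(600,600),interpolation=cv2.INTER_CUBIC))
P=cloud(b);r=np.hypot(P[...,0]-540.5,P[...,1]+182.2);k=P[(r<28)&(P[...,2]>66)][:,2];print(np.histogram(k,np.arange(66,122,4)))
```

```text
(array([24, 29,  5,  0,  8, 54, 85, 20, 25, 17, 25, 33, 49]), array([ 66,  70,  74,  78,  82,  86,  90,  94,  98, 102, 106, 110, 114,
       118]))
```

View pics/p4.png

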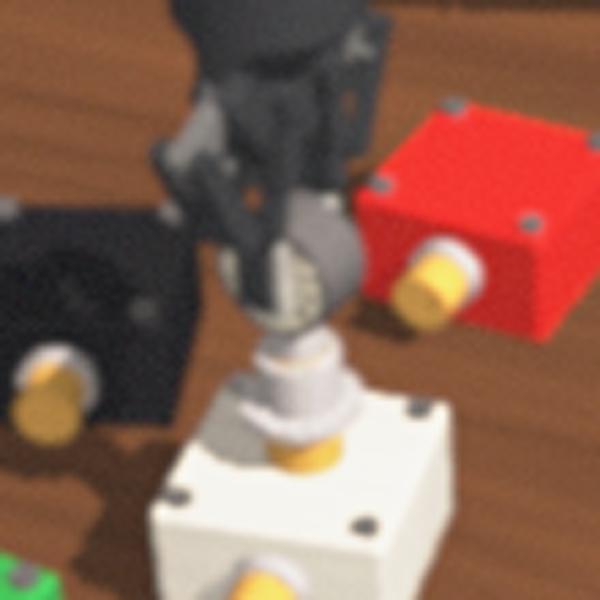

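The sleeve has sprung forward: the flange is back at 86–94 mm, brass nut is visible beneath it, and the collar sits on the mouth at (297,350). I'll relax, tug lightly and release.

Request:
carry_out:
  series:
    - [0.9, 0, 0, 2, 0, 0, 0]
    - [0.9, 0, 0, 2.5, 0, 0, 0]
    - [0.9, 0, 0, 0, 0, 0, 0]

```text
time_s: 24.4
ee_pos: [540.3, -182.9, 152.8]
orientation: [0.034, 0.706, -0.034, 0.706]
wrist_force: [0.5, -0.3, 3.7]
gripper_width: 27.3
```

Request:
carry_out:
  series:
    - [0.9, 0, 0, 1, 0, 0, 0]
    - [0.9, 0, 0, 0, 0, 0, 0]

```text
time_s: 24.65
ee_pos: [540.2, -182.9, 153.1]
orientation: [0.034, 0.706, -0.034, 0.706]
wrist_force: [2.8, -1.1, -8.3]
gripper_width: 27.8
```

The tug is held at −8 N, so it is locked. Easing off and opening.

Request:
carry_out:
  series:
    - [0.9, 0, 0, -0.8, 0, 0, 0]
    - [0.72, 0, 0, 0, 0, 0, 0]
    - [0.66, 0, 0, 0, 0, 0, 0]
    - [0.62, 0, 0, 0, 0, 0, 0]
    - [0.5, 0, 0, 0, 0, 0, 0]
    - [0.2, 0, 0, 0, 0, 0, 0]
    - [0.2, 0, 0, 0, 0, 0, 0]

```text
time_s: 25.52
ee_pos: [540.2, -182.9, 153.0]
orientation: [0.034, 0.706, -0.034, 0.706]
wrist_force: [-0.2, 0.9, -0.1]
gripper_width: 68.1
```

Request:
carry_out:
  series:
    - [0.2, 0, 0, 10, 0, 0, 0]
    - [0.2, 0, 0, 30, 0, 0, 0]
    - [0.2, 0, 0, 50, 0, 0, 0]
    - [0.2, 0, 30, 40, 0, 0, 0]
    - [0.2, 0, 50, 0, 0, 0, 0]
    - [0.2, 0, 50, 0, 0, 0, 0]
    - [0.2, 0, 30, 0, 0, 0, 0]
    - [0.2, 0, 0, 0, 0, 0, 0]
    - [0.2, 0, 0, 0, 0, 0, 0]

```text
time_s: 26.65
ee_pos: [540.2, -23.8, 283.5]
orientation: [0.034, 0.706, -0.034, 0.706]
wrist_force: [-0.2, -0.6, -0.4]
gripper_width: 68.3
```

Run:
```python
from h import *
b=cap("scene","p5.png",s=1.5)
P=cloud(b);r=np.hypot(P[...,0]-540.5,P[...,1]+182.2);k=P[(r<40)&(P[...,2]>66)];print(np.histogram(k[:,2],np.arange(66,200,4)))
g=k[k[:,2]>130];print("case",g.min(0),g.max(0));print(ctrl.sense()["wrist_force"],ctrl.sense()["time_s"])
```

```text
(array([24, 31,  3,  0,  7, 57, 86, 17, 22, 21, 23, 34, 49, 14, 13, 26,  0,
        7, 18, 22, 28, 34, 37, 44, 52, 41, 45, 45, 54, 90, 16,  0,  0]), array([ 66,  70,  74,  78,  82,  86,  90,  94,  98, 102, 106, 110, 114,
       118, 122, 126, 130, 134, 138, 142, 146, 150, 154, 158, 162, 166,
       170, 174, 178, 182, 186, 190, 194, 198]))
case [ 524.51024253 -211.91201826  134.48235789] [ 559.39584388 -156.86236411  187.34288681]
[ 0.4139853  -0.65534343  0.49929049] 26.7
```

View pics/p5.png

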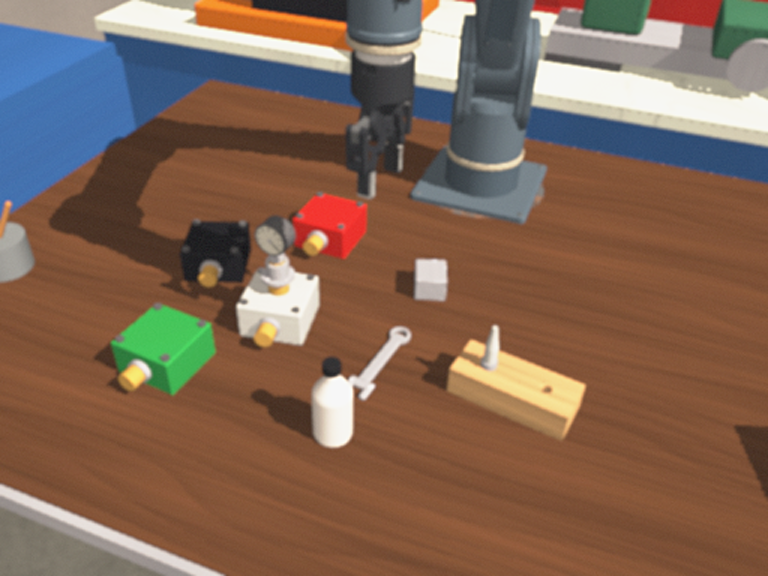

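The gauge stands upright in the coupler at (278,255) with the sleeve forward. The nozzle, spanner, bottle and vee are where they were, and the arm is clear. Handing in.

```bash
python3 -c "
from plant import ctrl
print(ctrl.sign_off())"
```

```text
the job is handed in; nothing more can be done
None
```

The gauge is locked upright in the coupler and the job was handed in at about 27 s of the 72 s; the interface gave no verdict.

- **Sleeve:** I pushed it back until it hit its stop, with a peak push of about 36 N. It stayed back with no finger on it. The flange measured about 8 mm lower in depth.
- **Insertion:** The coupler's position came from the cameras and from closing the fingers on its sleeve and core. The gauge's plug went into the bore first try, and the wrist force never passed about 24 N while it was being pressed in.
- **Last checks:** The sleeve is forward again, with its flange back at its first height. A light upward tug of about 8 N was held, and the fingers are open and clear of everything.
- **Bystanders:** In the last picture the nozzle, oil bottle, spanner and steel block are where they were at the start.

**Disagreements:**
- The two cameras differed by 2 to 4 mm in y, which I settled by touch.
- My first close on the gauge was about 6 mm off in y because I read the arm's position before it had settled. I corrected it before gripping.
- When I felt the 23 mm core with the fingers, the opening read 20.5 mm, which I took to be finger flex and did not check further.

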